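# Load the biscuit tray on its presence switch

### The arm

A 6-joint arm with a two-finger parallel gripper is mounted at the origin on the work surface. World frame = base frame: x ahead of the robot, y to its left, z up, the work surface at z = 0. Lengths are in m, angles in rad, forces in N, time in s.
With the tool pointing down it reaches from about 0.35 to 0.875 m from the base axis. Payload 4.2 kg.
Tool frame: the origin (TCP) lies midway between the tips of the shut fingers; the grasp point (between the pads) lies 19 mm behind it; z points along the fingers, x is the direction in which the jaws open and shut, and the axes are right-handed (so a half turn about z gives the same grasp; the last joint's range is limited). The gripper opens to 85 mm and grips with 20 to 120 N. Pads are 22 mm wide; open, the fingers measure 114 mm over their backs; the gripper's body (76 mm by 85 mm) begins 54 mm behind the grasp point. The pads swing forward as they close: fully open they stand 13 mm farther back than shut.
Start: joints at [0.259, 0.385, 0.008, 0, -1.194, -0.259], TCP at [0.625, 0, 0.231] pointing down, gripper open.
Joint ranges: [-3.14, 3.14], [-1.21, 2.06], [-1.07, 1.41], [-3.16, 2.05], [-2.99, -0.16], [-3.1, 3.1]. Speed limits (rad/s): [2.79, 2.79, 3.14, 3.14, 3.14, 3.14].

### API

Orientations are given as a unit quaternion [w, x, y, z].
In Python, from workcell import ctrl gives the robot as it stands.
- The arm moves only by the tool step_arm, never from a script. Its argument "targets" is a list of rows, each an object with "claw": the finger opening in mm, from 0 to 85.4; "linear": the shift along the tool's x, y, z in mm, a list of three; "dr": the turn, a rotation vector about the tool's x, y, z in degrees, a list of three. A call has 1 to 8 rows; each row shifts and turns the commanded pose from where the row before left it, along the tool's axes as they then stand; what a row does not reach is not made up. A row lasts 1/10 s, in which the tool goes at most 50 mm and 8.59 degrees, less where a joint would pass 70% of its speed; a pose out of reach is approached as far as the arm can. A call with a gripper value outside its range is refused whole. The fingers move at their own pace and stop on an object; "force" is the grip in N (left out, the last holds). Time passes only in rows, so rows that do not move let the fingers close. It gives the time, the measured TCP pose, the force and the opening at its end, in the units of the state.
- ctrl.get_obs(): the state, without advancing time (a new reading comes with each control period).
- ctrl.grab_frame(name): name is "scene" or "side" or "wrist"; returns a dict with "frame" (480x640x3 uint8, blue, green, red), "range_z" (480x640 float32, m along the optical axis (not along the pixel's ray), 0 where there is no reading), "mtx" (3x3 intrinsics, pixels), "world_from_camera" (4x4, takes a point from camera to world coordinates). Camera axes: x right, y up, looking along -z (the intrinsics and any distortion apply to the point x, -y, -z); pixel columns grow to the right and rows downward; lengths in m; the calibration is good to about 2 mm. A picture is of the moment at which its call begins.
- ctrl.hand_in(): hands the job in, once; it reports no verdict.
The state is a dict: "time_s": time; "joint_positions": joint angles; "joint_vel": joint speeds; "joint_efforts": joint torques, N m; "position": TCP position; "tool_rot": TCP orientation; "contact_force": force on the tool from outside, world axes, zero at the start; "ft_torque": the same for the moment, N m; "gripper_width": finger opening in m.
Only numpy, scipy, OpenCV 4.12 (cv2) and the standard library are available. Lean on these libraries where they do the work, as an engineer would, in place of code of your own. Each camera call takes 0.05 s, during which the arm holds its last target.

### The job

Load the oblong biscuit tray into the steel packing dock: set it down gently, do not drop it, lengthwise between the two side guides, so that it sits flat on the dock floor and its end holds the hinged switch lever fully down, then let go. Leave the square biscuit tray where it stands.

Things in the scene. Friction and masses are not known exactly. Their poses are not given: they have to be found in the camera images.
- tray: Oblong loose aluminium tray of biscuits, 0.5 kg: 180 mm long (x), 110 mm wide (y), walls 25 mm high. Origin: centre of its underside, z up. A straight steel handle bar runs lengthwise (along x) over its middle: 116 mm long, 12 mm wide (y), 14 mm tall, its centre 75 mm above the origin, on a thin sloping leg to each end wall. The ends are alike; either may face the lever.
- square_tray: Bystander: a similar loose aluminium biscuit tray but square, 110 by 110 mm, same walls and same handle height, handle bar 76 mm long. Origin at the centre of its underside. To be left alone.
- seat (a point): Point on the floor of the dock, a fixed steel plate 280 x 160 mm, floor 14 mm above the counter. x runs from its open end to the end stop, z up. Side guides 12 mm high, 80 mm long, inner faces at y = +-70 mm. Stop 28 mm high, face at x = 105 mm; behind it a switch box 32 mm high (above the floor). The tray centred here has 15 mm spare at the sides and stop, its end on the lever.
- lever (a joint): Hinged switch lever on the dock's centre line: narrow dark arm 62 mm long, 16 mm wide, black roller at its tip. Hinged at floor level at the end stop, 112 mm from the seat along +x, it slopes up towards the seat; its tip stands 20 mm above the floor, 55 mm from the seat. A light spring (under 1 N at the tip) holds it up. Value in rad: 0 up, about 0.36 flush with the floor, limit 0.38.
Not all that is in view belongs to the job. Leave any green look-alike of the tray alone.

How it is judged:
At the end, for the whole second after the job is handed in: The oblong tray rests still in the dock, its centre within 35 mm of the seat along the dock, 30 mm across it and 6 mm in height, level within 0.07 rad and turned less than 0.26 rad from the dock's length; the lever is held down past 0.27 rad; the square tray is within 30 mm of where it started (x of tray in the frame of seat between -0.035 and 0.035 m and y of tray in the frame of seat between -0.03 and 0.03 m and z of tray in the frame of seat between -0.006 and 0.006 m and angle between tray's own z axis and vertical below 0.07 rad and angle between the x axis of tray and the x axis of seat, either way round below 0.26 rad and value of joint lever above 0.27 rad and linear speed of tray below 0.02 m/s and distance of square_tray from where it was at the start of the episode below 0.03 m); the robot touches nothing.
It fails at once if the oblong tray is dropped or thrown (faster than 0.7 m/s, about a 25 mm fall, while no finger holds it) (linear speed of tray above 0.7 m/s and contact force between the fingers and tray below 0.1 N).
It fails at once if the square tray is moved by more than 30 mm (distance of square_tray from where it was at the start of the episode above 0.03 m).
It also fails if it takes over 35 s, if anything falls off the work surface, if the arm or the gripper's body presses on something with over 40 N, if the wrist force passes 120 N, or if a joint passes its speed limit or range.

## Working session

There is one attempt and no reset: what is moved stays moved. The work goes in short steps, Python scripts to look and compute and a tool call to move; the robot and the scene stay as the last step left them, time stands still between calls to the robot, and variables do not carry over. Pictures are saved under pics/ and viewed, and the job is handed in when it is done.

Besides the shell and the picture viewer there is one more tool, called after "Call:" in YAML: its name, and indented under it one key for each argument. step_arm: Moves the arm, as the interface text tells. Its arguments: {"type":"object","properties":{"targets":{"type":"array","items":{"type":"object","properties":{"claw":{"type":"number"},"linear":{"type":"array","items":{"type":"number"}},"dr":{"type":"array","items":{"type":"number"}}}}},"force":{"type":"number"}},"required":["targets"]}

```bash
mkdir -p pics
cat > h.py <<'E'
import numpy as np, cv2, pickle
from workcell import ctrl
def grab(n,tag):
    f=ctrl.grab_frame(n); cv2.imwrite(f'pics/{tag}.png',f['frame']); pickle.dump(f,open(f'{tag}.pkl','wb')); return f
def load(tag): return pickle.load(open(f'{tag}.pkl','rb'))
def cloud(f):
    K=f['mtx'];z=f['range_z'];v,u=np.mgrid[0:480,0:640]
    c=np.stack([(u-K[0,2])/K[0,0]*z,-(v-K[1,2])/K[1,1]*z,-z],-1)
    T=f['world_from_camera']; return c@T[:3,:3].T+T[:3,3]
def ray(f,uv,h):
    K=f['mtx'];T=f['world_from_camera'];uv=np.atleast_2d(uv).astype(float)
    d=np.stack([(uv[:,0]-K[0,2])/K[0,0],-(uv[:,1]-K[1,2])/K[1,1],-np.ones(len(uv))],-1)@T[:3,:3].T
    o=T[:3,3]; return o+d*((h-o[2])/d[:,2])[:,None]
E
python3 - <<'E'
from h import *
print(ctrl.get_obs())
for n in ['scene','side','wrist']:
    f=grab(n,n+'0'); print(n,f['mtx'].tolist(),f['world_from_camera'].round(3).tolist(),(f['range_z']>0).mean(), f.keys())
E
```

```text
{'time_s': 0.0, 'joint_positions': array([ 2.58617565e-01,  3.85553051e-01,  6.59944169e-03, -4.80604294e-04,
       -1.19399337e+00, -2.58583133e-01]), 'joint_vel': array([ 7.41407302e-04, -3.36018363e-05, -1.06492438e-03, -6.90012437e-04,
       -2.31661928e-04, -1.44778006e-05]), 'joint_efforts': array([-9.55001960e-04, -3.92286408e+01,  1.88399577e+01,  4.18616563e+00,
       -4.72148502e-03,  8.27910434e-07]), 'position': array([6.24407719e-01, 2.25436793e-05, 2.30216104e-01]), 'tool_rot': array([-1.09668883e-03,  7.14434772e-05,  9.99999394e-01, -5.90691020e-05]), 'contact_force': array([-0.5765597 , -0.48683513, -0.20769072]), 'ft_torque': array([ 0.00318636,  0.01730988, -0.00907652]), 'gripper_width': 0.08522712851728335}
scene [[549.9140615506675, 0.0, 313.2167354111508], [0.0, 549.9140615506675, 241.87849009369353], [0.0, 0.0, 1.0]] [[0.193, -0.617, 0.763, 1.255], [0.981, 0.105, -0.163, -0.186], [0.021, 0.78, 0.626, 0.747], [0.0, 0.0, 0.0, 1.0]] 0.9956803385416667 dict_keys(['frame', 'range_z', 'mtx', 'world_from_camera'])
side [[462.24462732855767, 0.0, 321.7522655832264], [0.0, 462.24462732855767, 237.6753794612957], [0.0, 0.0, 1.0]] [[-0.992, 0.087, -0.096, 0.309], [-0.128, -0.571, 0.811, 0.769], [0.016, 0.816, 0.578, 0.596], [0.0, 0.0, 0.0, 1.0]] 0.9960286458333333 dict_keys(['frame', 'range_z', 'mtx', 'world_from_camera'])
wrist [[348.95824724006565, 0.0, 318.7805754413877], [0.0, 348.95824724006565, 236.14171111865997], [0.0, 0.0, 1.0]] [[-1.0, -0.001, 0.003, 0.624], [0.0, -0.957, -0.291, -0.073], [0.003, -0.291, 0.957, 0.373], [0.0, 0.0, 0.0, 1.0]] 0.9960221354166666 dict_keys(['frame', 'range_z', 'mtx', 'world_from_camera'])
```

View pics/scene0.png

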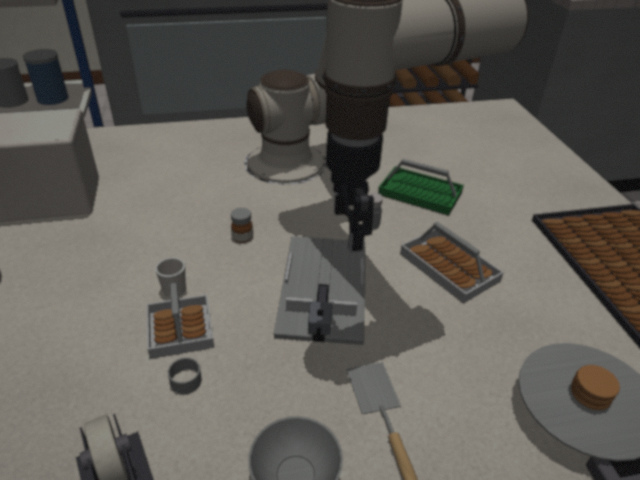

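View pics/side0.png

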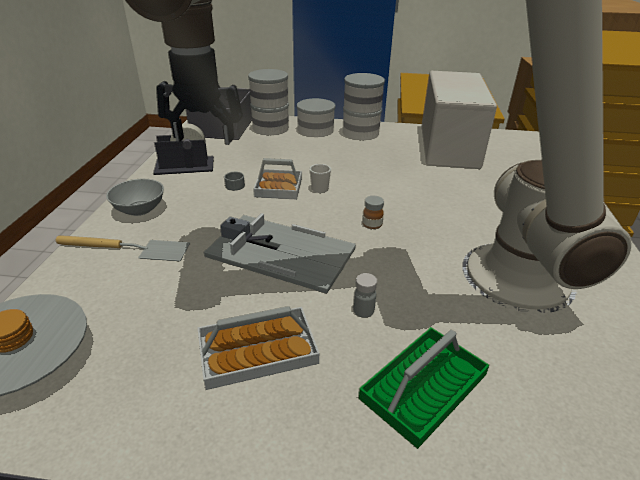

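View pics/wrist0.png

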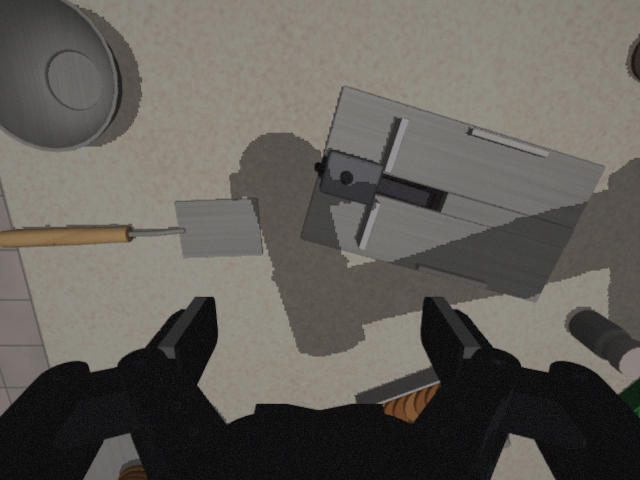

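Run:
```python
from h import *
w=load('wrist0')
c=ray(w,[(345,86),(604,166),(540,300),(302,238)],0.014)[:,:2]
print('dock corners',c.round(4).tolist()); 
print('sides',[np.linalg.norm(c[i]-c[(i+1)%4]).round(4) for i in range(4)])
print('lever roller',ray(w,[(437,200)],0.034), 'stop top ends',ray(w,[(404,119),(364,247)],0.042))
for n,box in [('side0',(195,300,325,395)),('scene0',(395,215,510,305))]:
    P=cloud(load(n)); x0,y0,x1,y1=box; Q=P[y0:y1,x0:x1].reshape(-1,3)
    print(n,np.histogram(Q[:,2],np.arange(-.01,.1,.01)))
    for lo,hi,L in [(.071,.09,'bar'),(.006,.03,'tray')]:
        B=Q[(Q[:,2]>lo)&(Q[:,2]<hi)]
        r=cv2.minAreaRect((B[:,:2]*1000).astype(np.float32)); print(L,len(B),r,B[:,2].max(),np.median(B[:,2]))
    B=Q[(Q[:,2]>.071)];print(np.sort(B[:,2])[-30:].round(4)[::5])
P=cloud(w)
for q in [(345,92),(500,150),(480,240),(430,120)]: print(q,P[q[1],q[0]].round(4))
```

```text
dock corners [[0.5977, -0.1133], [0.3328, -0.0381], [0.3702, 0.1125], [0.6408, 0.0381]]
sides [np.float64(0.2753), np.float64(0.1552), np.float64(0.2806), np.float64(0.1574)]
lever roller [[ 0.50617102 -0.00714435  0.034     ]] stop top ends [[ 0.54595802 -0.08266062  0.042     ]
 [ 0.57746245  0.03894349  0.042     ]]
side0 (array([2648, 3415, 1662, 3581,   54,   53,   59,   74,  383,  379]), array([-0.01,  0.  ,  0.01,  0.02,  0.03,  0.04,  0.05,  0.06,  0.07,
        0.08,  0.09]))
bar 732 ((472.23394775390625, 267.9975891113281), (121.95076751708984, 15.749970436096191), 24.19500732421875) 0.08422229994803854 0.08022949895116532
tray 5497 ((472.25347900390625, 268.0860900878906), (180.1042022705078, 113.86608123779297), 24.281631469726562) 0.02966620615218618 0.021776823629651165
[0.5956 0.5956 0.5956 0.5956 0.5956 0.5956]
scene0 (array([1700, 4880, 1045, 2087,   39,   35,   36,   48,  210,  228]), array([-0.01,  0.  ,  0.01,  0.02,  0.03,  0.04,  0.05,  0.06,  0.07,
        0.08,  0.09]))
bar 423 ((473.99029541015625, 268.42071533203125), (122.02166748046875, 16.28009033203125), 25.497344970703125) 0.08574526144799832 0.0805870223188695
tray 3346 ((447.00567626953125, 328.75958251953125), (183.69882202148438, 250.63479614257812), 23.494495391845703) 0.029989350065157794 0.02187070285287368
[0.7471 0.7471 0.7471 0.7471 0.7471 0.7471]
(345, 92) [ 0.5975 -0.1081  0.0131]
(500, 150) [ 0.441 -0.054  0.014]
(480, 240) [0.4484 0.0406 0.0139]
(430, 120) [ 0.5139 -0.0825  0.0141]
```

Run:
```python
from h import *
w=load('wrist0');P=cloud(w)
Z=P[...,2];m=np.zeros((480,640),bool);m[70:305,295:610]=1
B=P[m&(Z>.008)&(Z<.05)]
fl=P[m&(Z>.0115)&(Z<.0165)]
r=cv2.minAreaRect((fl[:,:2]*1000).astype(np.float32));print('floor',r)
c=cv2.boxPoints(r)/1000
a=np.deg2rad(-15.6);R=np.array([[np.cos(a),np.sin(a)],[-np.sin(a),np.cos(a)]])
for an in [r[2],r[2]-90]: print(an)
ctr=np.array(r[0])/1000
q=(B[:,:2]-ctr)@R.T
for lo,hi,L in [(.0225,.029,'guide'),(.038,.0435,'stop'),(.0445,.05,'box')]:
    k=(B[:,2]>lo)&(B[:,2]<hi); 
    print(L,k.sum())
    for s in (-1,1):
        j=k&(np.sign(q[:,1])==s)&((abs(q[:,1])>.06) if L=='guide' else True)
        if j.sum(): print(s,q[j].min(0).round(4),q[j].max(0).round(4), np.polyfit(B[j,0],B[j,1],1).round(3))
```

```text
floor ((487.3313293457031, 0.7989044189453125), (160.22332763671875, 281.0542297363281), 74.10118103027344)
74.10118103027344
-15.898818969726562
guide 1413
-1 [-0.0711 -0.076 ] [ 0.082  -0.0606] [-0.263  0.054]
1 [-0.0694  0.0604] [0.0823 0.0764] [-0.303  0.224]
stop 834
-1 [ 0.0746 -0.0653] [ 0.1359 -0.0014] [ 0.535 -0.356]
1 [0.0749 0.0017] [0.136  0.0644] [ 0.05  -0.013]
box 2120
-1 [ 0.0801 -0.039 ] [ 0.1358 -0.    ] [-0.244  0.105]
1 [0.0845 0.    ] [0.1358 0.019 ] [-0.232  0.118]
```

The scene view shows the oblong tray at about (450,260), the dock at (322,288) and the square tray at (180,325). The wrist view shows the dock with its lever roller at about (437,200).

Estimates:
- **Tray:** (0.4725, 0.268), bar at +24.3°.
- **Seat:** about (0.457, 0.009), dock axis at -15.9°.

Next I move above the tray.

Call:
step_arm:
  targets:
    - {"linear": [19,33.5,0],"claw": 85}
    - {"linear": [19,33.5,0]}
    - {"linear": [19,33.5,0]}
    - {"linear": [19,33.5,0]}
    - {"linear": [19,33.5,0]}
    - {"linear": [19,33.5,0]}
    - {"linear": [19,33.5,0]}
    - {"linear": [19,33.5,0]}
  force: 60

```text
validation failed for argument at $.ta...
```

Call:
step_arm:
  targets:
    - {"dr": [0,0,8.2]}
    - {"dr": [0,0,8.2]}
    - {"dr": [0,0,8.2]}
    - {"dr": [0,0,8.2]}
    - {"dr": [0,0,8.2]}
    - {"dr": [0,0,8.2]}
    - {"dr": [0,0,8.2]}
    - {"dr": [0,0,8.2]}

```text
validation failed for argument at $.ta...
```

Run:
```python
from h import *
from scipy.spatial.transform import Rotation as Ro
o=ctrl.get_obs();print(o['time_s'],o['position'],o['joint_positions'].round(2),o['gripper_width']);q=o['tool_rot']
print(Ro.from_quat([*q[1:],q[0]]).as_matrix().round(3))
grab('wrist','wrist1');f=load('wrist1');P=cloud(f)
k=(P[...,2]>.068)&(P[...,2]<.09)&(np.hypot(P[...,0]-.4725,P[...,1]-.268)<.09)
B=P[k];v,u=np.nonzero(k);print(len(B),u.min(),u.max(),v.min(),v.max(),cv2.minAreaRect((B[:,:2]*1000).astype(np.float32)))
print('shaker',[P for P in [ray(load('side0'),[(364,312)],0),ray(load('side0'),[(366,280)],.06)]])
```

```text
0.15 [ 6.24560724e-01 -1.33031792e-06  2.30480940e-01] [ 0.26  0.39  0.01 -0.   -1.19 -0.26] 0.08570878827371975
[[-1.     0.    -0.002]
 [ 0.     1.    -0.   ]
 [ 0.002 -0.    -1.   ]]
51 503 509 434 448 ((421.7173767089844, 247.02085876464844), (11.018266677856445, 8.524365425109863), 78.25406646728516)
shaker [array([[0.3017364 , 0.15334931, 0.        ]]), array([[0.30335761, 0.13422431, 0.06      ]])]
```

View pics/wrist1.png

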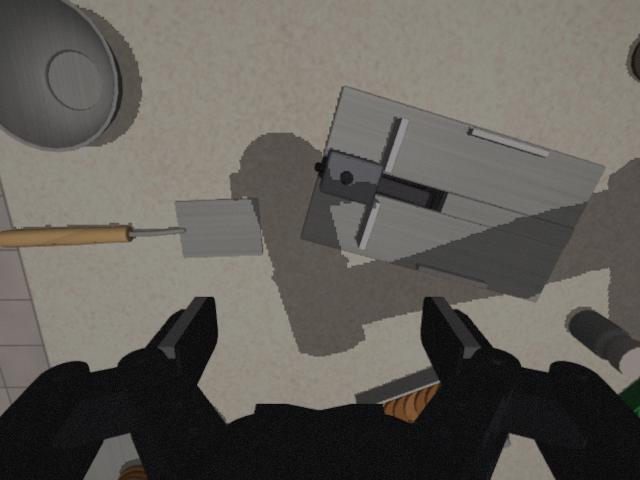

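The wrist picture is unchanged because the move was refused. It seems every row needs all three fields.

Call:
step_arm:
  targets:
    - {"claw": 85,"linear": [19,33.5,0],"dr": [0,0,0]}
    - {"claw": 85,"linear": [19,33.5,0],"dr": [0,0,0]}
    - {"claw": 85,"linear": [19,33.5,0],"dr": [0,0,0]}
    - {"claw": 85,"linear": [19,33.5,0],"dr": [0,0,0]}
    - {"claw": 85,"linear": [19,33.5,0],"dr": [0,0,0]}
    - {"claw": 85,"linear": [19,33.5,0],"dr": [0,0,0]}
    - {"claw": 85,"linear": [19,33.5,0],"dr": [0,0,0]}
    - {"claw": 85,"linear": [19,33.5,0],"dr": [0,0,0]}
  force: 60

```text
time_s: 1.0
position: [0.4719, 0.2692, 0.2313]
tool_rot: [-0.0, -0.0, 1.0, 0.0]
contact_force: [0.8, -0.0, 0.2]
gripper_width: 0.085
```

Call:
step_arm:
  targets:
    - {"claw": 85,"linear": [0,0,0],"dr": [0,0,8.2]}
    - {"claw": 85,"linear": [0,0,0],"dr": [0,0,8.2]}
    - {"claw": 85,"linear": [0,0,0],"dr": [0,0,8.2]}
    - {"claw": 85,"linear": [0,0,0],"dr": [0,0,8.2]}
    - {"claw": 85,"linear": [0,0,0],"dr": [0,0,8.2]}
    - {"claw": 85,"linear": [0,0,0],"dr": [0,0,8.2]}
    - {"claw": 85,"linear": [0,0,0],"dr": [0,0,8.2]}
    - {"claw": 85,"linear": [0,0,0],"dr": [0,0,8.2]}

```text
time_s: 1.8
position: [0.4728, 0.2679, 0.2311]
tool_rot: [-0.0, 0.544, 0.839, -0.0]
contact_force: [-0.2, -0.2, -1.1]
gripper_width: 0.0848
```

Run:
```python
from h import *
from scipy.spatial.transform import Rotation as Ro
o=ctrl.get_obs();print(o['time_s'],o['position'],o['joint_positions'].round(2),o['gripper_width']);q=o['tool_rot']
print(Ro.from_quat([*q[1:],q[0]]).as_matrix().round(3))
grab('wrist','wrist1');f=load('wrist1');P=cloud(f)
k=(P[...,2]>.068)&(P[...,2]<.09)&(np.hypot(P[...,0]-.4725,P[...,1]-.268)<.075)
B=P[k];v,u=np.nonzero(k);print(len(B),u.min(),u.max(),v.min(),v.max(),cv2.minAreaRect((B[:,:2]*1000).astype(np.float32)))
```

```text
1.8 [0.4728224  0.26792346 0.23110659] [ 0.81  0.25 -0.19 -0.   -1.13 -1.96] 0.08479608666336273
[[-0.408  0.913 -0.   ]
 [ 0.913  0.408 -0.   ]
 [-0.    -0.    -1.   ]]
1888 311 325 143 281 ((468.9750671386719, 267.22052001953125), (121.54495239257812, 11.86648178100586), 24.35374641418457)
```

View pics/wrist1.png

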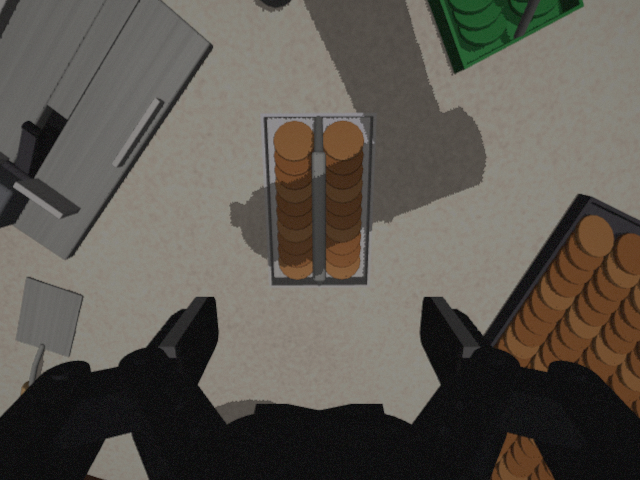

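The wrist picture shows the bar at columns 311–325, rows 143–281, lined up between the fingers. I go down now.

Call:
step_arm:
  targets:
    - {"claw": 85,"linear": [0,0,30],"dr": [0,0,0]}
    - {"claw": 85,"linear": [0,0,30],"dr": [0,0,0]}
    - {"claw": 85,"linear": [0,0,30],"dr": [0,0,0]}
    - {"claw": 85,"linear": [0,0,30],"dr": [0,0,0]}
    - {"claw": 85,"linear": [0,0,25],"dr": [0,0,0]}
    - {"claw": 85,"linear": [0,0,15],"dr": [0,0,0]}
    - {"claw": 85,"linear": [0,0,14],"dr": [0,0,0]}
    - {"claw": 85,"linear": [0,0,0],"dr": [0,0,0]}

```text
time_s: 2.65
position: [0.4718, 0.267, 0.0553]
tool_rot: [-0.001, 0.541, 0.841, -0.002]
contact_force: [-1.2, 0.2, 0.6]
gripper_width: 0.0847
```

Call:
step_arm:
  targets:
    - {"claw": 0,"linear": [0,0,0],"dr": [0,0,0]}
    - {"claw": 0,"linear": [0,0,0],"dr": [0,0,0]}
    - {"claw": 0,"linear": [0,0,0],"dr": [0,0,0]}
    - {"claw": 0,"linear": [0,0,0],"dr": [0,0,0]}
    - {"claw": 0,"linear": [0,0,0],"dr": [0,0,0]}
    - {"claw": 0,"linear": [0,0,0],"dr": [0,0,0]}
    - {"claw": 0,"linear": [0,0,0],"dr": [0,0,0]}
    - {"claw": 0,"linear": [0,0,0],"dr": [0,0,0]}

```text
time_s: 3.45
position: [0.4732, 0.268, 0.0579]
tool_rot: [0.0, 0.542, 0.841, 0.0]
contact_force: [-1.0, -0.8, 5.5]
gripper_width: 0.0109
```

Call:
step_arm:
  targets:
    - {"claw": 0,"linear": [0,0,-8],"dr": [0,0,0]}
    - {"claw": 0,"linear": [0,0,-12],"dr": [0,0,0]}
    - {"claw": 0,"linear": [0,0,-15],"dr": [0,0,0]}
    - {"claw": 0,"linear": [0,0,-20],"dr": [0,0,0]}
    - {"claw": 0,"linear": [0,0,-20],"dr": [0,0,0]}
    - {"claw": 0,"linear": [0,0,-15],"dr": [0,0,0]}
    - {"claw": 0,"linear": [0,0,-10],"dr": [0,0,0]}
    - {"claw": 0,"linear": [0,0,0],"dr": [0,0,0]}
  force: 80

```text
time_s: 4.25
position: [0.4734, 0.2686, 0.1586]
tool_rot: [0.0, 0.542, 0.841, 0.001]
contact_force: [1.4, -0.1, -4.6]
gripper_width: 0.0105
```

```bash
cat > tr.py <<'E'
from h import *
from scipy.spatial.transform import Rotation as Ro
import sys
def tray(tag,cen,dz,rad=.1):
    # bar top & rim, from depth
    for n in ['side','scene']:
        f=grab(n,n+tag);P=cloud(f);d=np.hypot(P[...,0]-cen[0],P[...,1]-cen[1])
        k=(d<rad+.01)&(P[...,2]<dz+.032)&(P[...,2]>dz+.005)
        if k.sum()>20:
            B=P[k];print(n,'body',len(B),cv2.minAreaRect((B[:,:2]*1000).astype(np.float32)),np.percentile(B[:,2],[2,50,98]).round(4))
        k=(d<.07)&(P[...,2]<dz+.09)&(P[...,2]>dz+.066)
        B=P[k]
        if len(B)>20: print(n,'bar',len(B),cv2.minAreaRect((B[:,:2]*1000).astype(np.float32)))
    o=ctrl.get_obs();q=o['tool_rot'];m=Ro.from_quat([*q[1:],q[0]]).as_matrix()
    print(o['time_s'],o['position'].round(4),'toolx yaw',np.degrees(np.arctan2(m[1,0],m[0,0])),o['contact_force'].round(2),o['gripper_width'],o['joint_positions'].round(2))
E
python3 -c "
from tr import *
tray('2',(.4725,.268),.1)"
```

```text
side body 6391 ((472.410888671875, 269.04931640625), (180.07676696777344, 113.85401916503906), 24.106616973876953) [0.1069 0.122  0.1274]
side bar 945 ((471.3748474121094, 273.9150695800781), (127.25723266601562, 30.626663208007812), 19.67631721496582)
scene body 3684 ((472.7275085449219, 268.10601806640625), (184.1744384765625, 115.63219451904297), 24.94383430480957) [0.106  0.1211 0.1274]
scene bar 527 ((473.9926452636719, 267.6694641113281), (123.24532318115234, 38.712371826171875), 39.3917236328125)
4.35 [0.4724 0.2677 0.1567] toolx yaw 114.37814601900185 [-0.67 -0.9  -5.81] 0.010700599720177497 [ 0.81  0.31 -0.3  -0.   -0.96 -1.96]
```

View pics/side2.png

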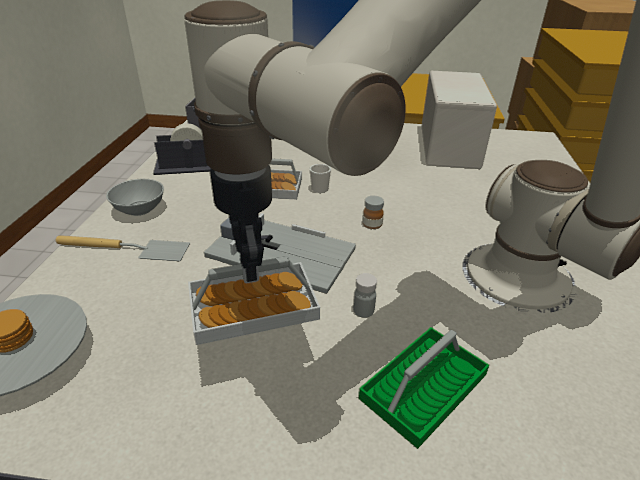

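The side picture shows the tray lifted level, hanging at (255,305), with its underside about 0.10 m up. I carry it over the dock and then turn it.

Call:
step_arm:
  targets:
    - {"claw": 0,"linear": [-18,-9.6,0],"dr": [0,0,0]}
    - {"claw": 0,"linear": [-32,-17,0],"dr": [0,0,0]}
    - {"claw": 0,"linear": [-33,-17.5,0],"dr": [0,0,0]}
    - {"claw": 0,"linear": [-33,-17.5,0],"dr": [0,0,0]}
    - {"claw": 0,"linear": [-33,-17.5,0],"dr": [0,0,0]}
    - {"claw": 0,"linear": [-33,-17.5,0],"dr": [0,0,0]}
    - {"claw": 0,"linear": [-29,-15.6,0],"dr": [0,0,0]}
    - {"claw": 0,"linear": [-18,-9.6,0],"dr": [0,0,0]}

```text
time_s: 5.15
position: [0.4546, 0.0064, 0.1562]
tool_rot: [-0.001, 0.543, 0.84, -0.001]
contact_force: [0.4, 0.2, -4.9]
gripper_width: 0.0105
```

Call:
step_arm:
  targets:
    - {"claw": 0,"linear": [0,0,0],"dr": [0,0,4]}
    - {"claw": 0,"linear": [0,0,0],"dr": [0,0,8]}
    - {"claw": 0,"linear": [0,0,0],"dr": [0,0,8]}
    - {"claw": 0,"linear": [0,0,0],"dr": [0,0,8]}
    - {"claw": 0,"linear": [0,0,0],"dr": [0,0,8]}
    - {"claw": 0,"linear": [0,0,0],"dr": [0,0,4.2]}
    - {"claw": 0,"linear": [0,0,0],"dr": [0,0,0]}
    - {"claw": 0,"linear": [0,0,0],"dr": [0,0,0]}

```text
time_s: 5.95
position: [0.456, 0.0087, 0.1567]
tool_rot: [-0.0, 0.797, 0.604, -0.001]
contact_force: [0.2, 0.1, -5.3]
gripper_width: 0.0104
```

```bash
python3 -c "
from tr import *
tray('3',(.456,.009),.1);grab('wrist','wrist3')"
```

```text
side body 3422 ((455.34881591796875, 9.684776306152344), (114.82109069824219, 182.1717071533203), 74.01351165771484) [0.1064 0.1201 0.1255]
side bar 540 ((455.5629577636719, 13.741583824157715), (31.388456344604492, 124.75346374511719), 81.54605865478516)
scene body 3022 ((455.217041015625, 10.435317993164062), (110.00442504882812, 186.8065948486328), 74.24179077148438) [0.1064 0.1217 0.1266]
scene bar 439 ((460.2130126953125, 9.834308624267578), (36.095462799072266, 119.77255249023438), 62.792415618896484)
6.05 [0.4563 0.009  0.157 ] toolx yaw 74.25266147926958 [ 0.33  1.25 -5.27] 0.010528468517952047 [ 0.38  0.17 -0.5  -0.   -0.9  -2.22]
```

View pics/side3.png

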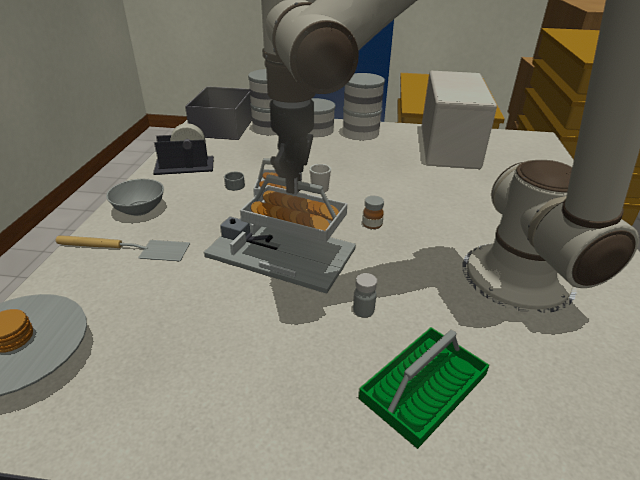

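View pics/scene3.png

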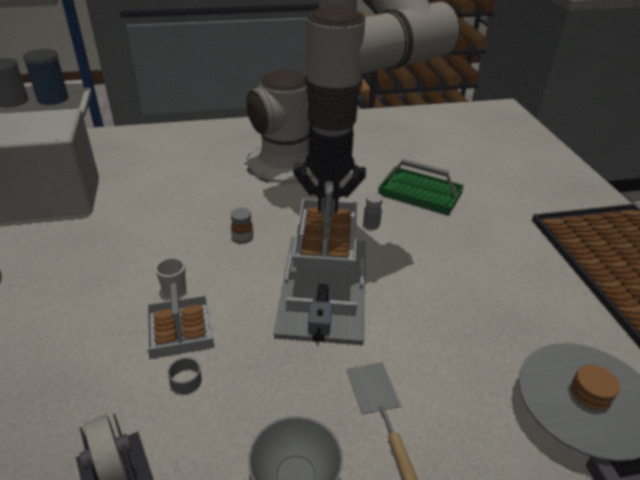

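Both pictures show the tray above the dock and in line with it; in the scene view it is at (328,240), with the stop at (320,303). Before lowering, I check the seat against the other two cameras' first pictures.

Run:
```python
from h import *
a=np.deg2rad(-15.8);R=np.array([[np.cos(a),np.sin(a)],[-np.sin(a),np.cos(a)]]);s=np.array([.456,.009])
for n in ['side0','scene0','side3','wrist0']:
    P=cloud(load(n));q=(P[...,:2]-s)@R.T;z=P[...,2]
    m=(z>.037)&(z<.0435)&(abs(q[...,1])<.07)&(abs(q[...,1])>.025)&(q[...,0]>.08)&(q[...,0]<.14)
    print(n,m.sum(),'stop x pct',np.percentile(q[m][:,0],[2,10,50,90,98]).round(4))
    for sg in(-1,1):
        m=(z>.02)&(z<.03)&(abs(q[...,0])<.05)&(abs(q[...,1]-sg*.073)<.015)
        if m.sum()>10: print('guide',sg,m.sum(),np.percentile(q[m][:,0],[1,99]).round(4),np.percentile(q[m][:,1],[3,50,97]).round(4))
```

```text
side0 110 stop x pct [0.1069 0.1077 0.1098 0.1135 0.1144]
guide -1 124 [-0.0369  0.0419] [-0.0755 -0.0713 -0.0682]
guide 1 155 [-0.0363  0.041 ] [0.0701 0.0746 0.077 ]
scene0 172 stop x pct [0.1081 0.1094 0.1139 0.1159 0.1172]
guide -1 99 [-0.0356  0.0436] [-0.0746 -0.0713 -0.0687]
guide 1 93 [-0.0352  0.0443] [0.0711 0.0742 0.0767]
side3 57 stop x pct [0.1074 0.1079 0.1097 0.1141 0.115 ]
guide 1 156 [-0.0366  0.0412] [0.0698 0.0745 0.0769]
wrist0 647 stop x pct [0.1075 0.1083 0.1114 0.1142 0.1145]
guide -1 596 [-0.0365  0.0422] [-0.0751 -0.072  -0.0693]
guide 1 484 [-0.0354  0.0425] [0.0705 0.0726 0.0762]
```

The seat comes out 2–3 mm farther along and 1 mm to +y. I correct for that and lower the tray.

Call:
step_arm:
  targets:
    - {"claw": 0,"linear": [1,3,8],"dr": [0,0,0]}
    - {"claw": 0,"linear": [0,0,12],"dr": [0,0,0]}
    - {"claw": 0,"linear": [0,0,12],"dr": [0,0,0]}
    - {"claw": 0,"linear": [0,0,12],"dr": [0,0,0]}
    - {"claw": 0,"linear": [0,0,12],"dr": [0,0,0]}
    - {"claw": 0,"linear": [0,0,12],"dr": [0,0,0]}
    - {"claw": 0,"linear": [0,0,8],"dr": [0,0,0]}
    - {"claw": 0,"linear": [0,0,3],"dr": [0,0,0]}

```text
time_s: 6.9
position: [0.4594, 0.0091, 0.0772]
tool_rot: [-0.0, 0.798, 0.603, -0.001]
contact_force: [-1.4, 0.1, -4.4]
gripper_width: 0.0107
```

Call:
step_arm:
  targets:
    - {"claw": 0,"linear": [0,0,2],"dr": [0,0,0]}
    - {"claw": 0,"linear": [0,0,2],"dr": [0,0,0]}
    - {"claw": 0,"linear": [0,0,0],"dr": [0,0,0]}

```text
time_s: 7.2
position: [0.4601, 0.0094, 0.0745]
tool_rot: [0.0, 0.798, 0.603, 0.0]
contact_force: [-0.1, -0.1, -5.3]
gripper_width: 0.0104
```

```bash
python3 -c "
from tr import *
tray('4',(.458,.009),.014)"
```

```text
side body 3632 ((470.08154296875, 17.002166748046875), (133.12876892089844, 199.18756103515625), 74.21087646484375) [0.0202 0.0373 0.0433]
side bar 473 ((458.7138671875, 14.844474792480469), (33.62732696533203, 127.15586853027344), 83.95671081542969)
scene body 3327 ((466.01959228515625, 7.088966369628906), (151.4163055419922, 199.33656311035156), 74.57971954345703) [0.0195 0.0387 0.0444]
scene bar 405 ((464.653564453125, 9.868194580078125), (37.19038772583008, 124.52057647705078), 60.48472213745117)
7.3 [0.4601 0.0094 0.0747] toolx yaw 74.20355841218863 [ 0.17  0.79 -4.85] 0.010595515357979821 [ 0.38  0.3  -0.59  0.   -0.68 -2.22]
```

View pics/side4.png

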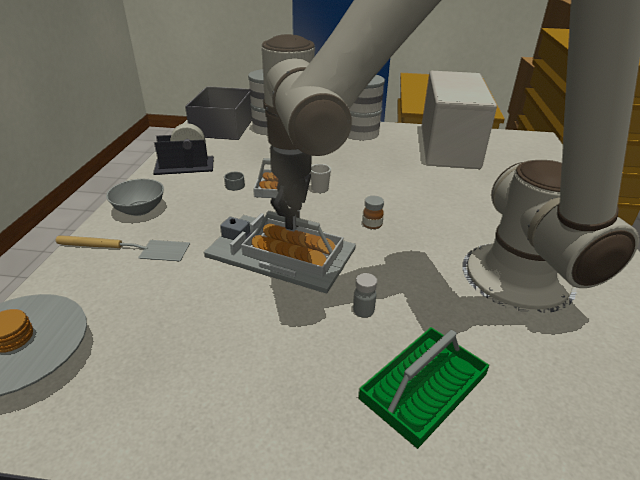

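The picture shows the tray between the guides at about (290,250). The force still reads its full weight, so I lower in 1 mm rows.

Call:
step_arm:
  targets:
    - {"claw": 0,"linear": [0,0,1],"dr": [0,0,0]}
    - {"claw": 0,"linear": [0,0,1],"dr": [0,0,0]}
    - {"claw": 0,"linear": [0,0,0],"dr": [0,0,0]}

```text
time_s: 7.6
position: [0.4599, 0.0093, 0.0723]
tool_rot: [0.0, 0.798, 0.603, 0.0]
contact_force: [0.5, 0.1, -3.8]
gripper_width: 0.0104
```

Call:
step_arm:
  targets:
    - {"claw": 0,"linear": [0,0,1],"dr": [0,0,0]}
    - {"claw": 0,"linear": [0,0,0],"dr": [0,0,0]}

```text
time_s: 7.8
position: [0.4599, 0.0093, 0.0719]
tool_rot: [0.0, 0.797, 0.603, 0.0]
contact_force: [-2.4, 0.1, 2.7]
gripper_width: 0.0104
```

The force went from -4 N to +2.7 N, so the tray is resting on the floor. I let go.

Call:
step_arm:
  targets:
    - {"claw": 20,"linear": [0,0,0],"dr": [0,0,0]}
    - {"claw": 40,"linear": [0,0,0],"dr": [0,0,0]}
    - {"claw": 60,"linear": [0,0,0],"dr": [0,0,0]}
    - {"claw": 60,"linear": [0,0,0],"dr": [0,0,0]}
    - {"claw": 60,"linear": [0,0,0],"dr": [0,0,0]}
    - {"claw": 60,"linear": [0,0,0],"dr": [0,0,0]}

```text
time_s: 8.4
position: [0.4599, 0.0093, 0.0713]
tool_rot: [0.0, 0.798, 0.603, 0.0]
contact_force: [0.2, 0.7, 0.8]
gripper_width: 0.0601
```

Call:
step_arm:
  targets:
    - {"claw": 60,"linear": [0,0,-10],"dr": [0,0,0]}
    - {"claw": 60,"linear": [0,0,-20],"dr": [0,0,0]}
    - {"claw": 60,"linear": [0,0,-25],"dr": [0,0,0]}
    - {"claw": 60,"linear": [0,0,-25],"dr": [0,0,0]}
    - {"claw": 60,"linear": [0,0,-25],"dr": [0,0,0]}
    - {"claw": 60,"linear": [0,0,-25],"dr": [0,0,0]}
    - {"claw": 60,"linear": [0,0,-20],"dr": [0,0,0]}
    - {"claw": 60,"linear": [0,0,0],"dr": [0,0,0]}

```text
time_s: 9.2
position: [0.4616, 0.0097, 0.225]
tool_rot: [0.002, 0.797, 0.603, 0.004]
contact_force: [0.9, -0.3, -0.1]
gripper_width: 0.0601
```

Run:
```python
from tr import *
tray('5',(.458,.009),.014)
grab('wrist','wrist5')
a=np.deg2rad(-15.8);R=np.array([[np.cos(a),np.sin(a)],[-np.sin(a),np.cos(a)]]);s=np.array([.4587,.0093])
for n in ['side5','scene5','wrist5']:
    P=cloud(load(n));q=(P[...,:2]-s)@R.T;z=P[...,2]
    m=(z>.034)&(z<.042)&(abs(q[...,1])<.065)&(abs(q[...,0])<.1)
    print(n,m.sum(),'body x',np.percentile(q[m][:,0],[.5,99.5]).round(4),'y',np.percentile(q[m][:,1],[.5,99.5]).round(4))
    for sx in(-1,1):
        k=m&(abs(q[...,0]-sx*.0885)<.006)&(z>.036); 
        if k.sum()>5: print('  end',sx,k.sum(),'z',np.percentile(z[k],[50,90]).round(4))
    k=(z>.078)&(z<.104)&(abs(q[...,1])<.03)&(abs(q[...,0])<.07)
    r=cv2.minAreaRect((q[k]*1000).astype(np.float32));print('  bar',k.sum(),r,np.percentile(z[k],[50,95]))
    for lo,hi in[(-.055,-.02),(.02,.055)]:
        j=k&(q[...,0]>lo)&(q[...,0]<hi);print('  bar z90',np.percentile(z[j],[50,90]).round(4))
# square tray drift
for n in ['scene0','scene5']:
    f=load(n);P=cloud(f)[285:360,140:220].reshape(-1,3);P=P[(P[:,2]>.01)&(P[:,2]<.03)];print(n,P.mean(0),len(P))
```

```text
side body 3588 ((467.7723693847656, 8.041557312011719), (151.6474609375, 200.21470642089844), 75.1751708984375) [0.0203 0.035  0.041 ]
side bar 450 ((459.25030517578125, 10.77313232421875), (14.980450630187988, 127.4195327758789), 74.11583709716797)
scene body 3217 ((466.0036315917969, 6.994697570800781), (151.86642456054688, 200.2698974609375), 74.32762145996094) [0.0199 0.0366 0.0421]
scene bar 286 ((463.4990234375, 9.806148529052734), (12.074819564819336, 124.81964874267578), 74.28014373779297)
9.3 [0.4596 0.0094 0.2217] toolx yaw 74.18716053424271 [-0.68  0.07 -0.32] 0.060201998800567966 [ 0.38  0.11 -0.39 -0.   -1.07 -2.22]
side5 1976 body x [-0.0899  0.0892] y [-0.0543  0.0568]
  end -1 87 z [0.0388 0.0406]
  end 1 54 z [0.0386 0.0402]
  bar 460 ((-0.4371185302734375, 1.5681209564208984), (14.980454444885254, 128.55047607421875), 89.91583251953125) [0.09252011 0.09669944]
  bar z90 [0.0932 0.0962]
  bar z90 [0.0934 0.0965]
scene5 2126 body x [-0.0902  0.0916] y [-0.0528  0.0566]
  end -1 103 z [0.0385 0.0405]
  end 1 161 z [0.0391 0.0409]
  bar 294 ((4.759716033935547, 1.7940826416015625), (125.37944793701172, 12.074821472167969), 0.08014971017837524) [0.09568564 0.09807193]
  bar z90 [0.096  0.0975]
  bar z90 [0.096  0.0979]
wrist5 12419 body x [-0.09    0.0894] y [-0.054   0.0554]
  end -1 558 z [0.0394 0.0404]
  end 1 473 z [0.0389 0.0399]
  bar 2174 ((-4.822475433349609, 0.7097301483154297), (11.959368705749512, 123.4566650390625), 89.5838394165039) [0.09585651 0.09719793]
  bar z90 [0.0959 0.097 ]
  bar z90 [0.096  0.0969]
scene0 [ 0.55564889 -0.2766258   0.02142441] 2591
scene5 [ 0.55566336 -0.2766329   0.02139761] 2569
```

View pics/wrist5.png

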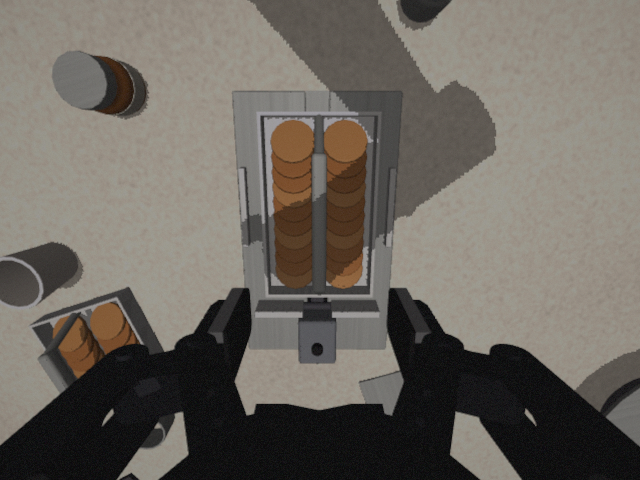

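View pics/side5.png

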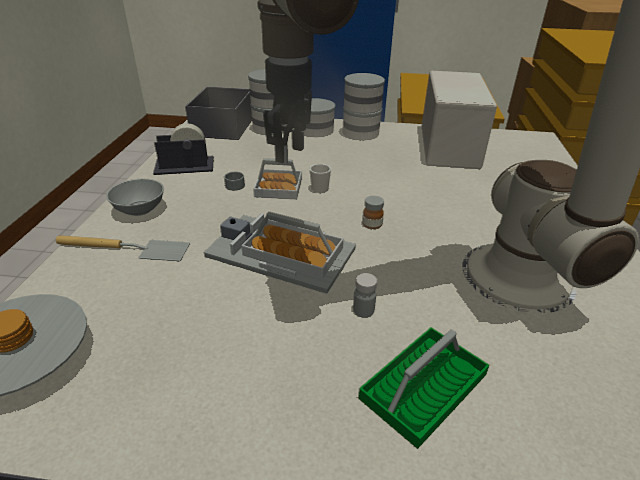

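The wrist view shows the tray centred between the guides (columns 262–380). Its end is just short of the stop at row 300, and the lever is under it. Both rim ends are at about 39–40 mm, so it sits level on the floor, and the square tray has not moved. The gripper is clear.

```bash
python3 -c "
from h import *
print(ctrl.hand_in())"
```

```text
the job is handed in; nothing more can be done
None
```

The oblong tray is in the dock and released, and I handed the job in after about 9.3 s of the 35 s. I gripped it by its bar, lifted it level, turned it into line with the dock and lowered it in 1–2 mm steps until it touched.

**Last checks:**
- **Position:** the tray's centre is within about 2 mm of the measured seat, both along and across the dock. It is turned about 0.5° or less from the dock's length.
- **Height and level:** both end rims measure 39–40 mm, which matches sitting flat on the 14 mm floor.
- **Square tray:** its measured position changed by less than 0.1 mm.
- **Gripper:** it stands open about 125 mm above the tray's bar and touches nothing.

**What I could not confirm directly:** the lever is hidden under the tray, so I judged that it is down only from the tray lying flat over it.

**What disagreed or failed:**
- The three cameras put the bar's centre up to about 5 mm either side of the seat along the dock, but they agreed on the tray's edges to about 2 mm.
- My first two move calls were refused because some fields were missing. I sent them again in full.

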